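# Open the seed propagator to its stop

## Task

Take the small square pot off the propagator's lid and stand it upright in the black drip tray. Then swing the lid up by its handle, past the red sprung catch, until it presses on its rubber stop: feel for the stop and press it only lightly, never slam or force it. Ease it back onto the catch and let go, so that the catch alone keeps the lid open, and leave the other things on the bench as they are.

Things in the scene. Friction and masses are not known exactly. Their poses are not given: they have to be found in the camera images.
- propagator: Grey open box 175 (x) x 240 (y) x 110 mm high, fixed to the bench, walls 6 mm. Origin: centre of its underside. Its front (-x side) carries a small heater panel and faces the robot, turned by its yaw; the lid is hinged along the top of the far (+x) side. The stay arm with the stop rises beside its left (+y) side, near the hinge end, to 310 mm above the bench: carry things round it.
- lid (a joint): Angle of the green-framed clear lid (175 x 240 x 8 mm, 0.3 kg): 0 shut (level), growing as the front edge swings up and away from the robot. A spring and its weight pull it shut from every angle (2 to 4 N at the handle). It meets the stop somewhere between 1.1 and 1.6, differently each time.
- lid_hinge (a point): Point on the hinge axis, middle of the lid's width, at the lid's underside, 110 mm above the bench; the axis is level along the propagator's y. Fixed.
- lid_handle (a point): Middle of the lid's white round handle bar: 10 mm thick, 120 mm long, parallel to the hinge, in the lid's plane, 45 mm out from its front edge (free all round), 220 mm from the hinge axis, 4 mm above the lid's underside. It can be pinched from above all the way, the bar turning between the fingers as the lid swings; a light press on the stop is 8 to 13 N here.
- lid_pin: Steel pin, 8 mm thick, standing out 15 mm from the lid's left (+y) edge, 155 mm from the hinge axis. Origin on the pin's axis, at the lid's edge. Its inner half meets the stop.
- stay: Aluminium arm standing up beside the box's +y side, clamped at a different angle about the hinge each time; origin on the hinge axis at mid-width, -x axis outward along it. It carries the black rubber stop (14 x 15 x 10 mm), gives 1 mm per 15 N, damaged over 20 N, on a brass screw. Lid parallel to the arm's x: the pin is 0 to 12 mm (0 to 0.08 rad) short of the stop, set by the unseen screw.
- pin_end: Outer half of the same pin (origin 8.5 mm farther out); it meets the catch.
- catch: Red sprung roller, 10 mm thick, on the same arm. Origin at its middle. The pin meets it some 0.08 rad of lid angle before the lid is parallel to the arm, pushes it aside (5 to 12 N at the handle) and at 0.04 rad before parallel it snaps in behind the pin; eased back, the pin rests against it and the lid stays open. Short of it, or if dropped back hard, the lid falls shut.
- pot_center (a point): Middle (half-way up) of the loose black square plant pot with a pale block and a tiny seedling on top, that stands on the lid at the start: 50 x 50 mm, 56 mm high (leaves to 80 mm), about 0.15 kg, filled; x and y axes square to its sides, z up.
- pot: The same pot; origin at the centre of its underside.
- tray: Empty black drip tray, 150 x 150 mm, fixed to the bench, walls 4 mm thick and 18 mm high, floor 4 mm thick. Origin: centre of its underside, axes along its sides. On the left or on the right of the propagator; a terracotta bowl on a cork disc stands on the other side.
- sprayer: Bystander: blue bottle, 64 mm thick, 170 mm high; origin under its centre.
- jar: Bystander: amber jar, 60 mm thick, 80 mm high; origin under its centre.
- clay_pot: Bystander: small terracotta pot, 76 mm wide, 65 mm high; origin under its centre.
- brush: Bystander: brush lying on the bench; origin under its centre.
- labels: Bystander: bundle of white plant labels 70 x 20 x 14 mm; origin under its centre.
- spare_pot: Bystander: empty-looking black square pot 60 x 60 x 65 mm; origin under its centre.
Mind the look-alikes: they are no part of the job. Several things have the shape of the tray; the one meant has the colours described above.

How it is judged:
On the way, in this order (a step that is already met when the one before it is completed fails the run):
1. the pot stands upright in the drip tray, let go, with the lid still shut (x of pot_center in the frame of tray between -0.045 and 0.045 m and y of pot_center in the frame of tray between -0.045 and 0.045 m and z of pot_center in the frame of tray below 0.042 m and angle between pot_center's own z axis and vertical below 0.15 rad and contact force between the fingers and pot below 0.05 N and value of joint lid below 0.1 rad), for 0.2 s.
2. the lid's pin presses on the stop (over 6 N) (contact force between lid_pin and stay above 6 N), for 0.1 s.
At the end, for the whole second after the job is handed in: Lid open (over 1.0 rad), at rest, held by its pin on the catch (over 0.3 N), nobody touching it, after the pin pressed the stop with over 6 N and never over 20 N; pot let go, at rest, upright within 0.15 rad on the tray's floor, centre within 45 mm of the tray's along both its sides (x of pot_center in the frame of tray between -0.045 and 0.045 m and y of pot_center in the frame of tray between -0.045 and 0.045 m and z of pot_center in the frame of tray below 0.042 m and angle between pot_center's own z axis and vertical below 0.15 rad and contact force between the fingers and pot below 0.05 N and contact force between pin_end and catch above 0.3 N and value of joint lid above 1 rad and velocity of joint lid between -0.05 and 0.05 rad/s and linear speed of pot below 0.02 m/s).
It fails at once if the stop is slammed or forced: more than 20 N from the pin (contact force between lid_pin and stay above 20 N).
It fails at once if the pot is tipped over (more than 0.7 rad) (angle between pot_center's own z axis and vertical above 0.7 rad).
It fails at once if a bystander is moved by more than 20 mm (distance of any of sprayer, jar, clay_pot, brush, labels, spare_pot from where it was at the start of the episode above 0.02 m).
It also fails if it takes over 72 s, if anything falls off the work surface, if the arm or the gripper's body presses on something with over 40 N, if the wrist force passes 120 N, or if a joint passes its speed limit or range.

## Robot

A 6-joint arm with a two-finger parallel gripper is mounted at the origin on the work surface. World frame = base frame: x ahead of the robot, y to its left, z up, the work surface at z = 0. Lengths are in m, angles in rad, forces in N, time in s.
With the tool pointing down it reaches from about 0.3 to 0.875 m from the base axis. Payload 6.4 kg.
Tool frame: the origin (TCP) lies on the centre line of the jaws, within the pads' length; the fingertips stand 25 mm ahead of it and the grasp point (between the pads) lies 6 mm ahead of it (ctrl.tips_ahead is the z of the fingertips in the tool frame, in m); z points along the fingers, x is the direction in which the jaws open and shut, and the axes are right-handed (so a half turn about z gives the same grasp; the last joint's range is limited). The gripper opens to 85 mm and grips with 20 to 120 N. Pads are 22 mm wide; open, the fingers measure 114 mm over their backs; the gripper's body (76 mm by 85 mm) begins 54 mm behind the grasp point. The pads swing forward as they close: fully open they stand 13 mm farther back than shut.
Start: joints at [-1.461, 0.181, 1.607, -0, 1.354, -0.206], TCP at [0.179, -0.547, 0.256] pointing down, gripper open.
Joint ranges: [-2.99, 2.99], [-0.89, 2.07], [0.3, 2.58], [-1.14, 4.28], [0, 2.63], [-3.12, 3.12]. Speed limits (rad/s): [2.57, 2.57, 3.01, 3.14, 3.14, 3.14].

## Interface

Orientations are given as a unit quaternion [w, x, y, z].
In Python, from bench import ctrl gives the robot as it stands.
- The arm moves only by the shell command python3 -m pendant 'ROWS'. ROWS is JSON, a list that holds one entry, the list of rows, each a list of 7 numbers: the shift along the tool's x, y, z in m, then the turn, a rotation vector about the tool's x, y, z in rad, then the closure, from -1 (fully open) to 1 (shut). A call has 1 to 10 rows; each row shifts and turns the commanded pose from where the row before left it, along the tool's axes as they then stand; what a row does not reach is not made up. A row lasts 1/10 s, in which the tool goes at most 50 mm and 8.59 degrees, less where a joint would pass 70% of its speed; a pose out of reach is approached as far as the arm can. A call with a gripper value outside its range is refused whole. The fingers move at their own pace and stop on an object; the grip force is fixed at half the most. Time passes only in rows, so rows that do not move let the fingers close. It gives the time, the measured TCP pose, the force and the opening at its end, in the units of the state.
- ctrl.get_obs(): the state, without advancing time (a new reading comes with each control period).
- ctrl.camera(name): name is "scene" or "side" or "wrist"; returns (picture, depth): 400x640x3 uint8, red, green, blue; 400x640 float32, m along the optical axis (not along the pixel's ray), 0 where there is no reading.
- ctrl.calibration(name): a dict with "fov_y" (degrees; the focal length in pixels is half the picture's height over the tangent of half this angle, whatever the lens; pixels are square), "cx", "cy" (the principal point, pixels), "D" ([k1, k2, p1, p2, k3] as OpenCV has them; the pictures are not rectified), "camera_from_world" (4x4, takes a point from world to camera coordinates). Camera axes: x right, y down, z forward; pixel columns grow to the right and rows downward; lengths in m; the calibration is good to about 2 mm. A picture is of the moment at which its call begins: read the wrist's pose just before it. calibration takes no time and is no camera call; for the wrist camera it gives the pose at the moment of the call.
- ctrl.hand_in(): hands the job in, once; it reports no verdict.
The state is a dict: "time_s": time; "q": joint angles; "dq": joint speeds; "joint_efforts": joint torques, N m; "eef_pos": TCP position; "eef_rot": TCP orientation; "wrist_force": force on the tool from outside, world axes, zero at the start; "torque": the same for the moment, N m; "opening": opening from 0.0 (shut) to 1.0 (fully open).
Only numpy, scipy, OpenCV 4.12 (cv2) and the standard library are available. Lean on these libraries where they do the work, as an engineer would, in place of code of your own. Each camera call takes 0.05 s, during which the arm holds its last target.

## Working session

There is one attempt and no reset: what is moved stays moved. The work goes in short steps, Python scripts to look and compute and a shell command to move; the robot and the scene stay as the last step left them, time stands still between calls to the robot, and variables do not carry over. Pictures are saved under pics/ and viewed, and the job is handed in when it is done.

```bash
mkdir -p pics; ls; python3 - <<'E'
from bench import ctrl
import cv2,numpy as np
print(ctrl.get_obs())
for n in("scene","side","wrist"):
    c=ctrl.calibration(n);print(n,c)
    p,d=ctrl.camera(n)
    cv2.imwrite(f"pics/{n}0.png",p[:,:,::-1]);np.save(f"pics/{n}0d.npy",d);np.savez(f"pics/{n}0c.npz",**c)
E
```

```text
pics
{'time_s': 0.0, 'q': array([-1.46130522e+00,  1.81493293e-01,  1.60798847e+00, -4.52786902e-05,
        1.35379819e+00, -2.06287567e-01]), 'dq': array([-0.00089734, -0.00049462,  0.00046752,  0.00042051, -0.00175651,
        0.00132344]), 'joint_efforts': array([ 9.41321123e-04, -4.44866502e+01, -3.51334226e+01, -2.53425887e-04,
        8.83753470e-03, -2.80644150e-05]), 'eef_pos': array([ 0.17852515, -0.54605803,  0.2554204 ]), 'eef_rot': array([-6.09858049e-04,  8.09495247e-01, -5.87125824e-01, -5.83360106e-04]), 'wrist_force': array([-0.25941168,  0.09956494, -0.15411329]), 'torque': array([-0.01775253,  0.04561872,  0.01811574]), 'opening': 1.0020922004379222}
scene {'fov_y': 46.387402556855555, 'cx': 316.3196559504014, 'cy': 201.07847069042873, 'D': array([-0.05007086,  0.        ,  0.        ,  0.        ,  0.        ]), 'camera_from_world': array([[ 0.76336265,  0.64585918, -0.01197428, -0.36637973],
       [ 0.42705645, -0.51848696, -0.74080636, -0.06091836],
       [-0.4846651 ,  0.56039021, -0.67161191,  2.02305625],
       [ 0.        ,  0.        ,  0.        ,  1.  
[... 169 characters left out ...]
  ]), 'camera_from_world': array([[ 0.82962022, -0.55831852, -0.00327485, -0.37071001],
       [-0.35063095, -0.51642929, -0.78125459,  0.3160721 ],
       [ 0.43449767,  0.64929286, -0.62420393,  1.39751667],
       [ 0.        ,  0.        ,  0.        ,  1.        ]])}
wrist {'fov_y': 66.35651148269784, 'cx': 320.44206722003725, 'cy': 195.33260054677623, 'D': array([0.01277098, 0.        , 0.        , 0.        , 0.        ]), 'camera_from_world': array([[ 0.31038337, -0.95060989, -0.00173138, -0.57472673],
       [-0.91846718, -0.30035709,  0.25730073, -0.03428113],
       [-0.24511265, -0.07827165, -0.96632983,  0.37808688],
       [ 0.        ,  0.        ,  0.        ,  1.        ]])}
```

View pics/scene0.png

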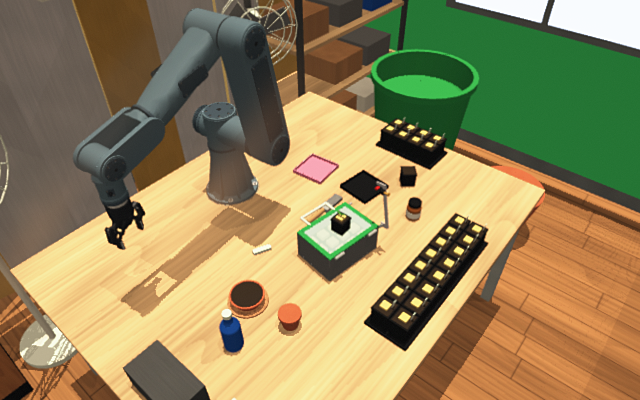

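View pics/side0.png

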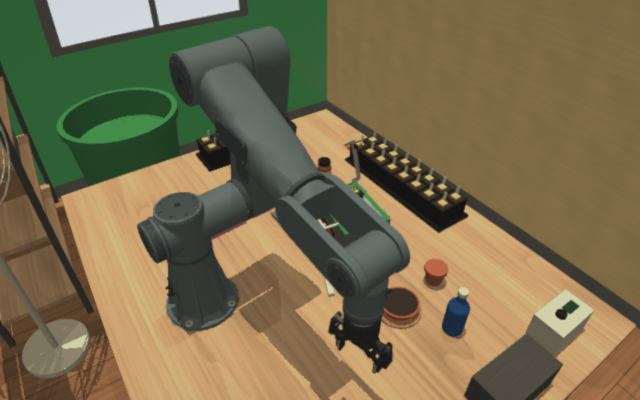

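View pics/wrist0.png

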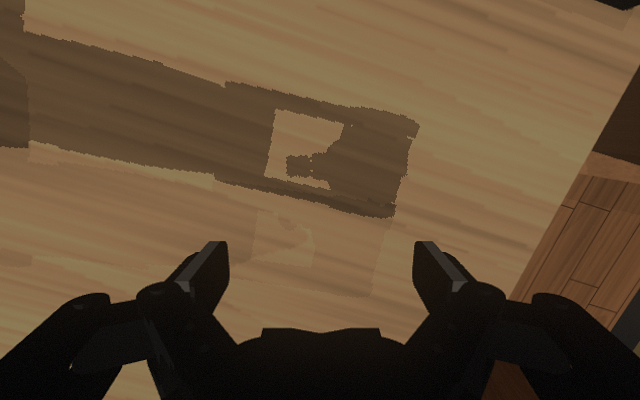

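```bash
cat > h.py <<'E'
import numpy as np,cv2
from bench import ctrl
from scipy.spatial.transform import Rotation as R
def K(c,h=400):
    f=h/2/np.tan(np.radians(c["fov_y"])/2); return np.array([[f,0,c["cx"]],[0,f,c["cy"]],[0,0,1.]])
def shot(n,tag):
    c=ctrl.calibration(n); p,d=ctrl.camera(n); cv2.imwrite(f"pics/{n}{tag}.png",p[:,:,::-1]);np.save(f"pics/{n}{tag}d.npy",d);np.savez(f"pics/{n}{tag}c.npz",**c)
def load(n,tag):
    return cv2.imread(f"pics/{n}{tag}.png"),np.load(f"pics/{n}{tag}d.npy"),dict(np.load(f"pics/{n}{tag}c.npz"))
def crop(n,tag,x0,x1,y0,y1,s,out):
    p=load(n,tag)[0][y0:y1,x0:x1]; cv2.imwrite(f"pics/{out}.png",cv2.resize(p,None,fx=s,fy=s,interpolation=cv2.INTER_CUBIC))
def ray(c,uv):
    uv=np.array(uv,float).reshape(-1,1,2); n=cv2.undistortPoints(uv,K(c),c["D"]).reshape(-1,2)
    return np.c_[n,np.ones(len(n))]
def pix(n,tag,uv):  # depth points
    _,d,c=load(n,tag); M=np.linalg.inv(c["camera_from_world"]); r=ray(c,uv)
    z=np.array([d[int(round(v)),int(round(u))] for u,v in np.array(uv).reshape(-1,2)])
    return (r*z[:,None])@M[:3,:3].T+M[:3,3]
def onz(n,tag,uv,z):
    _,d,c=load(n,tag); M=np.linalg.inv(c["camera_from_world"]); r=ray(c,uv)@M[:3,:3].T; o=M[:3,3]
    return o+r*((np.asarray(z)-o[2])/r[:,2])[:,None]
def cloud(n,tag):
    _,d,c=load(n,tag); v,u=np.mgrid[0:400,0:640]; M=np.linalg.inv(c["camera_from_world"])
    P=(ray(c,np.c_[u.ravel(),v.ravel()].astype(float))*d.reshape(-1,1))@M[:3,:3].T+M[:3,3]
    return P.reshape(400,640,3)
def proj(n,tag,P):
    _,_,c=load(n,tag);T=c["camera_from_world"]
    return cv2.projectPoints(np.array(P,float).reshape(-1,1,3),cv2.Rodrigues(T[:3,:3])[0],T[:3,3],K(c),c["D"])[0].reshape(-1,2)
def st():
    o=ctrl.get_obs(); w,x,y,z=o["eef_rot"]; Rm=R.from_quat([x,y,z,w]).as_matrix()
    return o,Rm
E
python3 -c "
from h import *
crop('scene','0',280,440,150,290,5,'c0')"
```

```text
(no output)
```

View pics/c0.png

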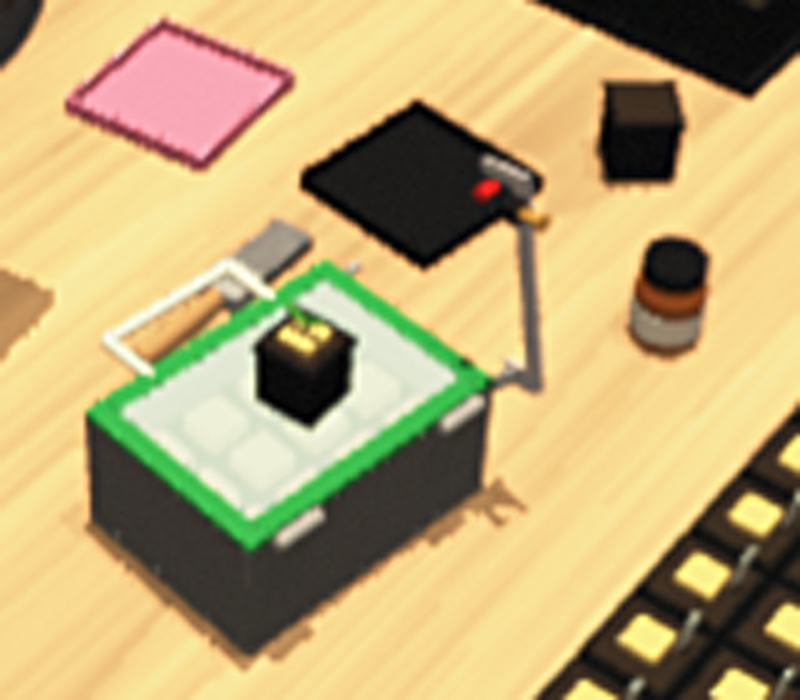

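```bash
python3 - <<'E'
from h import *
np.set_printoptions(precision=4,suppress=True)
f=lambda L:[(280+x/5,150+y/5) for x,y in L]
L=onz('scene','0',f([(325,262),(87,412),(250,550),(491,380)]),.118)
print('lid A B C D\n',L)
for a,b in((0,1),(1,2),(2,3),(3,0)):print(np.linalg.norm(L[a]-L[b]))
e=(L[0]+L[3]-L[1]-L[2]);print('yaw',np.degrees(np.arctan2(-e[0],e[1])), 'center',L.mean(0))
e=(L[2]+L[3]-L[0]-L[1]);print('yaw x',np.degrees(np.arctan2(e[1],e[0])))
T=onz('scene','0',f([(417,101),(302,180),(425,268),(541,182)]),.018)
print('tray\n',T,T.mean(0))
for a,b in((0,1),(1,2),(2,3),(3,0)):print(np.linalg.norm(T[a]-T[b]),np.degrees(np.arctan2(*(T[b]-T[a])[1::-1])))
P=cloud('scene','0')
# pot top: points z>.165 near
m=(np.linalg.norm(P[...,:2]-L.mean(0)[:2],axis=-1)<.1)&(P[...,2]>.155)&(P[...,2]<.185)
Q=P[m];print('pot pts',len(Q),Q.min(0),Q.max(0),np.median(Q,0))
r=cv2.minAreaRect((Q[:,:2]*1000).astype(np.float32));print(r)
print('pot floor corners', onz('scene','0',f([(257,395),(310,427),(350,397)]),.118))
print('pot top corners', onz('scene','0',f([(254,345),(308,375),(357,343),(303,318)]),.174))
# handle
print('handle',onz('scene','0',f([(228,265),(105,338)]),.119))
print('catch px',pix('scene','0',f([(487,190),(530,217),(533,300),(510,175),(535,380)])))
E
```

```text
lid A B C D
 [[ 0.5152  0.1286  0.118 ]
 [ 0.4815 -0.1034  0.118 ]
 [ 0.6509 -0.1291  0.118 ]
 [ 0.6837  0.1048  0.118 ]]
0.23443681318785772
0.17128010428091306
0.23620398594086237
0.17017390156840045
yaw -8.121171914350086 center [0.5828 0.0002 0.118 ]
yaw x -8.347493241664301
tray
 [[0.3839 0.4373 0.018 ]
 [0.3719 0.2872 0.018 ]
 [0.518  0.2636 0.018 ]
 [0.5307 0.4145 0.018 ]] [0.4511 0.3506 0.018 ]
0.15060439656231323 -94.59500888669515
0.14803041379644824 -9.186953843421522
0.15146613679277837 85.19753385979932
0.14851091082348486 171.16099950450376
pot pts 204 [ 0.5606 -0.0235  0.1551] [0.6165 0.0315 0.1846] [ 0.5981 -0.0044  0.1727]
((588.5899047851562, 4.067144393920898), (54.93535614013672, 55.7369499206543), 89.71736907958984)
pot floor corners [[ 0.5637 -0.0136  0.118 ]
 [ 0.6122 -0.0144  0.118 ]
 [ 0.616   0.0269  0.118 ]]
pot top corners [[ 0.5657 -0.0202  0.174 ]
 [ 0.6126 -0.0195  0.174 ]
 [ 0.6196  0.0269  0.174 ]
 [ 0.5752  0.0228  0.174 ]]
handle [[ 0.4614  0.0785  0.119 ]
 [ 0.4422 -0.0398  0.119 ]]
catch px [[0.6551 0.1207 0.2711]
 [0.6904 0.1214 0.2659]
 [0.6972 0.1271 0.1886]
 [0.6669 0.129  0.2855]
 [0.71   0.1212 0.1221]]
```

```bash
python3 -m pendant '[[[-0.025,-0.033,-0.01,0,0,0,-1],[-0.025,-0.033,-0.01,0,0,0,-1],[-0.025,-0.033,-0.01,0,0,0,-1],[-0.025,-0.033,-0.01,0,0,0,-1],[-0.025,-0.033,-0.01,0,0,0,-1],[-0.025,-0.033,-0.01,0,0,0,-1],[-0.025,-0.033,-0.01,0,0,0,-1],[-0.025,-0.033,-0.01,0,0,0,-1],[-0.025,-0.033,-0.01,0,0,0,-1],[-0.025,-0.033,-0.01,0,0,0,-1]]]'
python3 -m pendant '[[[-0.025,-0.033,-0.01,0,0,0,-1],[-0.025,-0.033,-0.01,0,0,0,-1],[-0.025,-0.033,-0.01,0,0,0,-1],[-0.025,-0.033,-0.01,0,0,0,-1],[0,0,0,0,0,-0.14,-1],[0,0,0,0,0,-0.14,-1],[0,0,0,0,0,-0.14,-1],[0,0,0,0,0,-0.14,-1],[0,0,0,0,0,-0.14,-1],[0,0,0,0,0,-0.14,-1]]]'
python3 -m pendant '[[[0,0,0,0,0,-0.14,-1],[0,0,0,0,0,-0.14,-1],[0,0,0,0,0,0,-1],[0,0,0,0,0,0,-1]]]'
python3 - <<'E'
from h import *
shot('wrist','1');shot('scene','1');print(st())
E
```

```text
time_s: 1.15
eef_pos: [0.4152, -0.2048, 0.3566]
eef_rot: [0.0, 0.809, -0.587, 0.0]
wrist_force: [1.4, 0.2, -0.2]
opening: 0.995
time_s: 2.15
eef_pos: [0.5089, -0.0703, 0.3959]
eef_rot: [-0.0, 0.979, -0.203, -0.0]
wrist_force: [0.7, -0.6, 0.6]
opening: 0.997
time_s: 2.55
eef_pos: [0.509, -0.0704, 0.3961]
eef_rot: [-0.0, 0.998, -0.069, -0.0]
wrist_force: [-0.1, 1.0, 1.2]
opening: 0.999
({'time_s': 2.65, 'q': array([-3.68719806e-01, -4.04671088e-02,  1.56413431e+00, -1.65389672e-05,
        1.61818801e+00, -2.30963412e-01]), 'dq': array([-0.00161403, -0.00024714, -0.00083604,  0.00032342, -0.00130424,
       -0.0135918 ]), 'joint_efforts': array([ 4.53221319e-04, -3.55246532e+01, -3.76113760e+01, -2.84643647e-04,
        2.18877554e-03,  2.22387468e-02]), 'eef_pos': array([ 0.50899222, -0.0703874 ,  0.39617516]), 'eef_rot': array([-3.08848662e-05,  9.97628799e-01, -6.88241367e-02, -1.27864297e-04]), 'wrist_force': array([ 0.43273891, -0.83987057,  0.32512463]), 'torque': array([-0.03215099, -0.02576929, -0.0137636 ]), 'opening': 1.0012365998695132}, array([[ 9.90526444e-01, -1.37321890e-01, -2.50870963e-04],
       [-1.37321874e-01, -9.90526474e-01,  7.92235637e-05],
       [-2.59373460e-04, -4.40229642e-05, -9.99999965e-01]]))
```

View pics/wrist1.png

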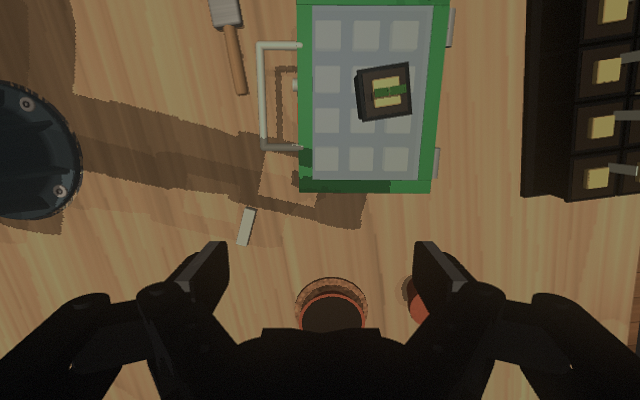

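View pics/scene1.png

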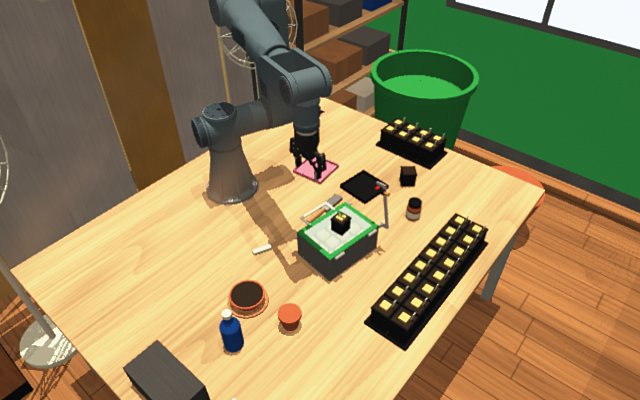

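```bash
python3 -c "
from h import *
crop('wrist','1',240,460,0,200,3.6,'c1')"
```

```text
(no output)
```

View pics/c1.png

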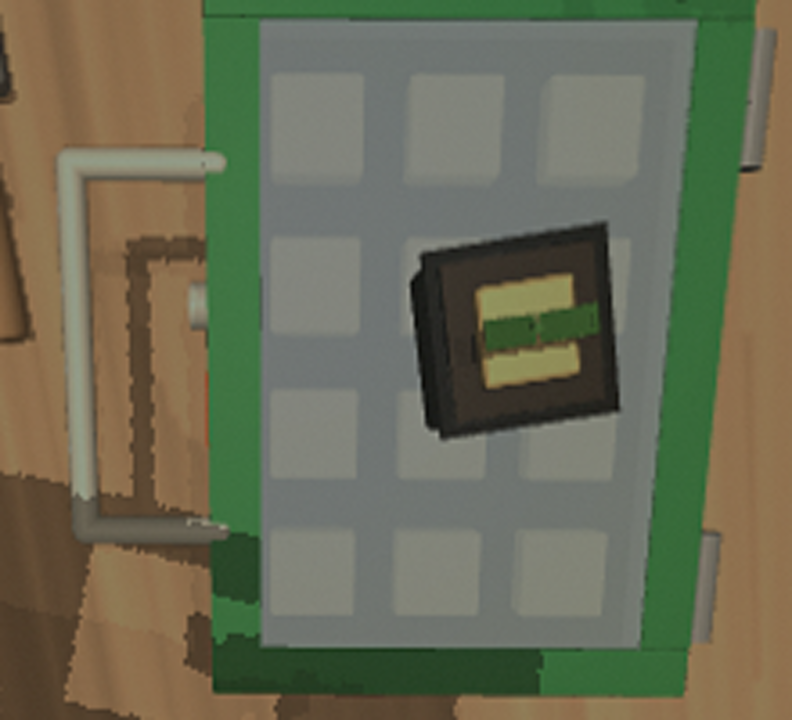

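```bash
python3 - <<'E'
from h import *
np.set_printoptions(precision=4,suppress=True)
f=lambda L:[(240+x/3.6,y/3.6) for x,y in L]
T=onz('wrist','1',f([(422,253),(607,222),(620,411),(441,438)]),.174);print(T,T.mean(0))
for a,b in((0,1),(1,2),(2,3),(3,0)):print(np.linalg.norm(T[a]-T[b]),np.degrees(np.arctan2(*(T[b]-T[a])[1::-1])))
H=onz('wrist','1',f([(72,158),(86,530)]),.119);print('handle',H,H.mean(0),np.linalg.norm(H[0]-H[1]))
C=onz('wrist','1',f([(213,694),(686,698)]),.118);print('lid corner',C,C[1]-C[0])
o,Rm=st();print(Rm.T@(np.array([T.mean(0)[0],T.mean(0)[1],.152])-(o['eef_pos']+Rm@[0,0,.006])))
E
```

```text
[[ 0.5608  0.0307  0.174 ]
 [ 0.6138  0.0315  0.174 ]
 [ 0.6144 -0.0211  0.174 ]
 [ 0.5609 -0.0214  0.174 ]] [0.5875 0.005  0.174 ]
0.053077745728342327 0.8297642227834447
0.052567665426775385 -89.3688820740821
0.053525420511091486 -179.65224222827726
0.052120850778085426 90.13935766047184
handle [[ 0.4577  0.0813  0.119 ]
 [ 0.4396 -0.0379  0.119 ]] [0.4486 0.0217 0.119 ] 0.12056573141176669
lid corner [[ 0.4748 -0.1039  0.118 ]
 [ 0.6484 -0.1298  0.118 ]] [ 0.1736 -0.0258  0.    ]
[ 0.0675 -0.0854  0.2382]
```

```bash
python3 -m pendant '[[[0,0,0,0,0,-0.145,-1],[0.026,-0.025,0.01,0,0,0,-1],[0.026,-0.025,0.03,0,0,0,-1],[0.026,-0.025,0.03,0,0,0,-1],[0,0,0.03,0,0,0,-1],[0,0,0.03,0,0,0,-1],[0,0,0.03,0,0,0,-1],[0,0,0,0,0,0,-1],[0,0,0,0,0,0,-1]]]'
python3 - <<'E'
from h import *
shot('wrist','2');print(st())
E
```

```text
time_s: 3.55
eef_pos: [0.5863, 0.0053, 0.2365]
eef_rot: [-0.0, 1.0, 0.004, -0.0]
wrist_force: [1.0, 0.2, 0.4]
opening: 1.0
({'time_s': 3.6, 'q': array([-1.93216735e-01,  2.22594308e-01,  1.59575864e+00, -2.31441739e-06,
        1.32129012e+00, -2.02308821e-01]), 'dq': array([-0.00282056, -0.01880247, -0.01803687, -0.00117428, -0.00458309,
       -0.00391608]), 'joint_efforts': array([ 5.87190595e-02, -4.43514490e+01, -3.31324410e+01,  2.43643633e-03,
        4.66327847e-02,  1.41405745e-02]), 'eef_pos': array([0.58709111, 0.0051641 , 0.23792492]), 'eef_rot': array([1.92623082e-04, 9.99989190e-01, 4.54630985e-03, 9.55570831e-04]), 'wrist_force': array([-0.40873806,  1.03510395, -0.37995842]), 'torque': array([ 0.02141258, -0.06581978,  0.02575082]), 'opening': 0.9991873735421177}, array([[ 9.99956836e-01,  9.09215328e-03,  1.91287245e-03],
       [ 9.09288954e-03, -9.99958588e-01, -3.76553357e-04],
       [ 1.90936955e-03,  3.93930642e-04, -9.99998100e-01]]))
```

View pics/wrist2.png

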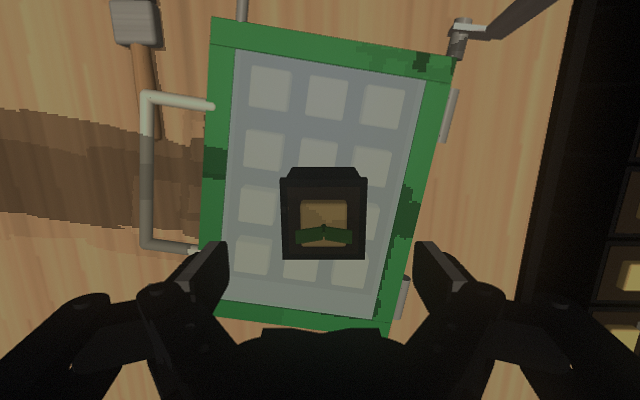

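```bash
python3 -m pendant '[[[0,0,0.025,0,0,0,-1],[0,0,0.025,0,0,0,-1],[0,0,0.02,0,0,0,-1],[0,0,0.01,0,0,0,-1],[0,0,0,0,0,0,-1],[0,0,0,0,0,0,0.5],[0,0,0,0,0,0,1],[0,0,0,0,0,0,1],[0,0,0,0,0,0,1],[0,0,0,0,0,0,1]]]'
python3 -m pendant '[[[0,0,0,0,0,0,1],[0,0,0,0,0,0,1],[0,0,0,0,0,0,1],[0,0,0,0,0,0,1],[0,0,-0.01,0,0,0,1],[0,0,-0.02,0,0,0,1],[0,0,-0.02,0,0,0,1]]]'
python3 - <<'E'
from h import *
shot('wrist','3')
E
```

```text
time_s: 4.6
eef_pos: [0.5873, 0.0052, 0.1581]
eef_rot: [0.0, 1.0, 0.005, 0.001]
wrist_force: [-1.7, -0.2, 5.8]
opening: 0.581
time_s: 5.3
eef_pos: [0.5857, 0.0055, 0.2066]
eef_rot: [-0.0, 1.0, 0.005, -0.001]
wrist_force: [-0.0, 0.0, -1.3]
opening: 0.578
```

View pics/wrist3.png

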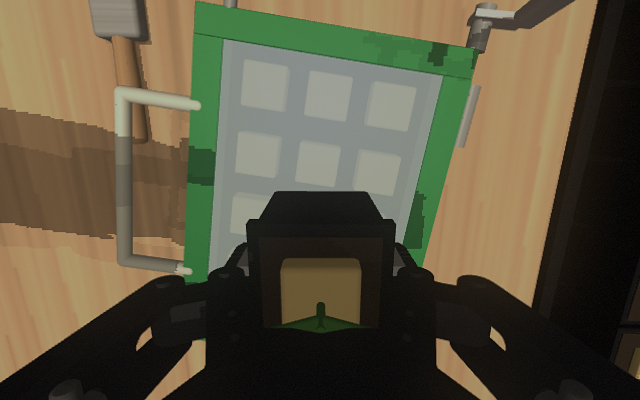

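```bash
python3 -m pendant '[[[-0.015,0,-0.025,0,0,0,1],[-0.04,0,-0.025,0,0,0,1],[-0.04,0,-0.025,0,0,0,1],[-0.038,0,-0.02,0,0,0,1],[0,-0.0385,0,0,0,0,1],[0,-0.0385,0,0,0,0,1],[0,-0.0385,0,0,0,0,1],[0,-0.0385,0,0,0,0,1],[0,-0.02,0,0,0,0,1],[0,0,0,0,0,0,1]]]'
python3 - <<'E'
from h import *
shot('wrist','4'); crop('wrist','4',100,500,0,260,2,'c4')
E
```

```text
time_s: 6.35
eef_pos: [0.4509, 0.1803, 0.301]
eef_rot: [-0.0, 1.0, 0.007, -0.0]
wrist_force: [-0.1, -0.3, -1.8]
opening: 0.58
```

View pics/c4.png

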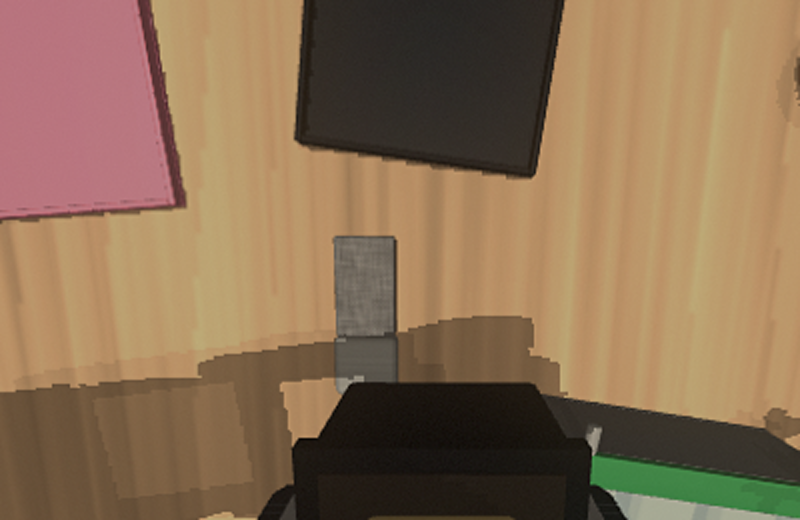

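```bash
python3 - <<'E'
from h import *
np.set_printoptions(precision=4,suppress=True)
f=lambda L:[(100+x/2,y/2) for x,y in L]
C=onz('wrist','4',f([(298,139),(532,176)]),[.014,.014]);print(C)
d=C[1]-C[0];print(np.linalg.norm(d)); d/=np.linalg.norm(d); n=np.array([-d[1],d[0],0]); c=C.mean(0)+n*.075;print(c,np.degrees(np.arctan2(d[1],d[0])))
E
```

```text
[[0.3604 0.2957 0.014 ]
 [0.5056 0.2763 0.014 ]]
0.14647698204438006
[0.443  0.3603 0.014 ] -7.6425574219378065
```

```bash
python3 -m pendant '[[[-0.002,-0.035,0,0,0,0,1],[0,-0.035,0,0,0,0,1],[0,-0.035,0,0,0,0,1],[0,-0.035,0,0,0,0,1],[0,-0.035,0.02,0,0,0,1],[0,0,0.04,0,0,0,1],[0,0,0.04,0,0,0,1],[0,0,0.04,0,0,0,1],[0,0,0.03,0,0,0,1],[0,0,0.02,0,0,0,1]]]'
python3 -m pendant '[[[0,0,0.025,0,0,0,1],[0,0,0.02,0,0,0,1],[0,0,0.01,0,0,0,1],[0,0,0.005,0,0,0,1],[0,0,0.003,0,0,0,1],[0,0,0,0,0,0,1],[0,0,0,0,0,0,1]]]'
python3 - <<'E'
from h import *
shot('wrist','5')
E
```

```text
time_s: 7.4
eef_pos: [0.4469, 0.3509, 0.1083]
eef_rot: [0.001, 1.0, 0.004, -0.002]
wrist_force: [0.8, 0.4, -1.7]
opening: 0.58
time_s: 8.1
eef_pos: [0.4485, 0.3533, 0.0492]
eef_rot: [-0.0, 1.0, 0.005, 0.001]
wrist_force: [0.7, 0.1, -1.9]
opening: 0.577
```

View pics/wrist5.png

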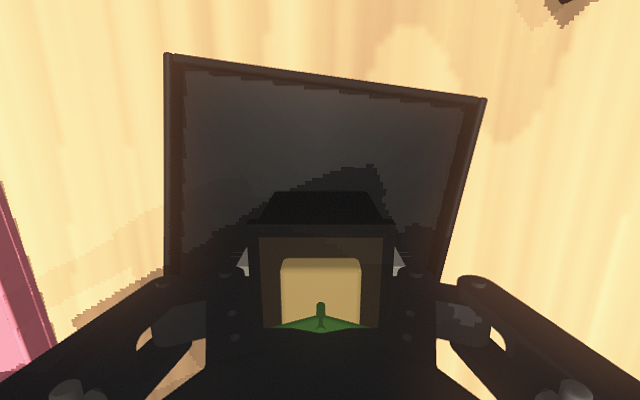

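```bash
python3 - <<'E'
from h import *
np.set_printoptions(precision=4,suppress=True)
C=onz('wrist','5',[(165,54),(486,99)],[.018,.018]);print(C)
d=C[1]-C[0];print(np.linalg.norm(d)); d/=np.linalg.norm(d); n=np.array([-d[1],d[0],0]); c=C.mean(0)-n*.075;print(c,np.degrees(np.arctan2(d[1],d[0])))
E
python3 -m pendant '[[[0,0,0.003,0,0,0,1],[0,0,0.002,0,0,0,1],[0,0,0,0,0,0,1]]]'
```

```text
[[0.3774 0.4423 0.018 ]
 [0.5237 0.4247 0.018 ]]
0.14731134573109156
[0.4415 0.359  0.018 ] -6.8930915728061475
time_s: 8.45
eef_pos: [0.4481, 0.3533, 0.044]
eef_rot: [-0.0, 1.0, 0.005, 0.0]
wrist_force: [-0.6, -0.6, 4.3]
opening: 0.577
```

```bash
python3 -m pendant '[[[0,0,0,0,0,0,0],[0,0,0,0,0,0,-0.5],[0,0,0,0,0,0,-1],[0,0,0,0,0,0,-1],[0,0,0,0,0,0,-1],[0,0,0,0,0,0,-1],[0,0,-0.01,0,0,0,-1],[0,0,-0.02,0,0,0,-1],[0,0,-0.03,0,0,0,-1],[0,0,-0.04,0,0,0,-1]]]'
python3 -m pendant '[[[0,0,-0.04,0,0,0,-1],[0,0,-0.04,0,0,0,-1],[0,0,-0.04,0,0,0,-1],[0,0,-0.03,0,0,0,-1],[0,0,0,0,0,0,-1]]]'
python3 - <<'E'
from h import *
shot('wrist','6');shot('scene','6');crop('scene','6',280,440,130,290,5,'c6')
E
```

```text
time_s: 9.45
eef_pos: [0.4466, 0.3524, 0.1434]
eef_rot: [0.001, 1.0, 0.005, -0.002]
wrist_force: [0.9, 0.5, 0.1]
opening: 1.0
time_s: 9.95
eef_pos: [0.4499, 0.3542, 0.3]
eef_rot: [-0.002, 1.0, 0.005, 0.005]
wrist_force: [0.6, -0.1, 0.5]
opening: 0.999
```

View pics/wrist6.png

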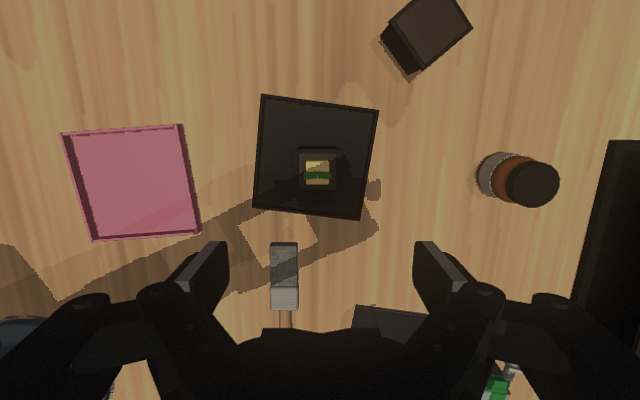

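View pics/c6.png

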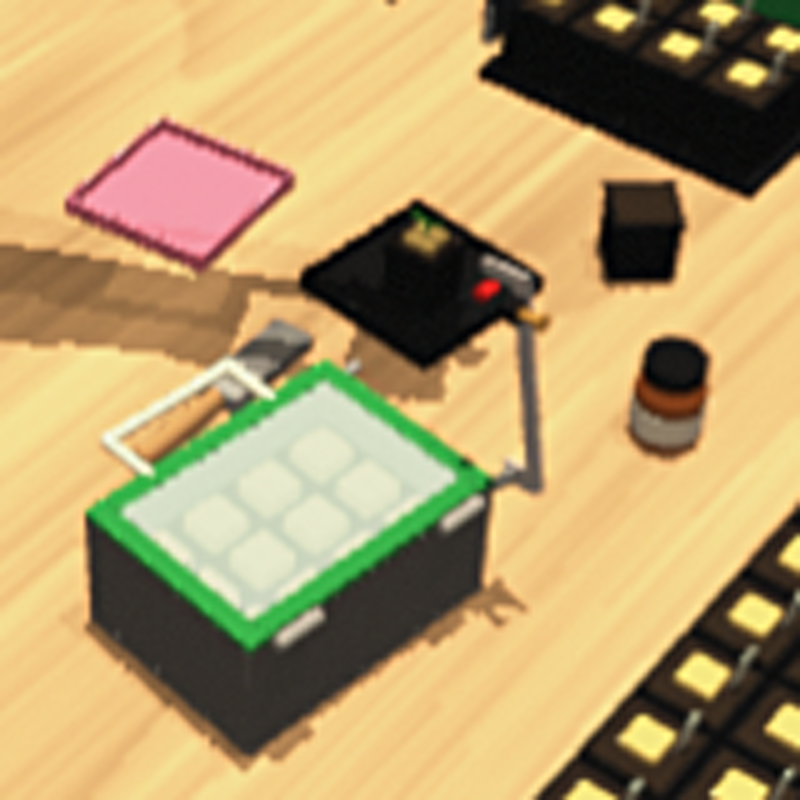

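```bash
python3 -m pendant '[[[0,0.045,0,0,0,0,-1],[0,0.045,0,0,0,0,-1],[0,0.045,0,0,0,0,-0.5],[0,0.045,0,0,0,0,0],[0,0.045,0,0,0,0,0.3],[0,0.045,0,0,0,0,0.3],[0,0.045,0,0,0,0,0.3],[0,0,0,0,0,0.143,0.3],[0,0,0,0,0,0,0.3],[0,0,0,0,0,0,0.3]]]'
python3 - <<'E'
from h import *
shot('wrist','7');print(st()[0]['eef_pos'],st()[1])
E
```

```text
time_s: 11.05
eef_pos: [0.4503, 0.0383, 0.2921]
eef_rot: [-0.0, 0.998, -0.065, -0.001]
wrist_force: [-0.4, 0.4, 0.2]
opening: 0.351
[0.45045496 0.03874565 0.29241762] [[ 9.91668392e-01 -1.28805303e-01 -1.73052072e-03]
 [-1.28804555e-01 -9.91669853e-01  5.37359136e-04]
 [-1.78531993e-03 -3.09983119e-04 -9.99998358e-01]]
```

View pics/wrist7.png

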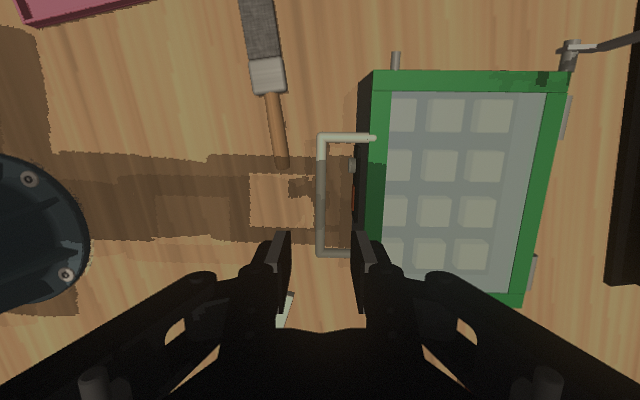

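```bash
python3 - <<'E'
from h import *
np.set_printoptions(precision=4,suppress=True)
H=onz('wrist','7',[(323,138),(320,254)],.116);print(H,H.mean(0),np.linalg.norm(H[0]-H[1]))
d=H[0]-H[1];print(np.degrees(np.arctan2(-d[0],d[1])))
C=onz('wrist','7',[(523,306),(575,71),(373,70)],.118);print(C)
d=C[1]-C[0];print(np.degrees(np.arctan2(-d[0],d[1])),C[:2].mean(0))
o,Rm=st();
g=H.mean(0);g[2]=.114;print(Rm.T@(g-(o['eef_pos']+Rm@[0,0,.006])))
E
```

```text
[[ 0.4571  0.0797  0.116 ]
 [ 0.4387 -0.0386  0.116 ]] [0.4479 0.0205 0.116 ] 0.11977943612044722
-8.834372983999453
[[ 0.6488 -0.1265  0.118 ]
 [ 0.6846  0.1083  0.118 ]
 [ 0.5087  0.133   0.118 ]]
-8.659810025927351 [ 0.6667 -0.0091  0.118 ]
[0.0001 0.0184 0.1724]
```

```bash
python3 -m pendant '[[[0,0.009,0.03,0,0,0.02,0.3],[0,0.009,0.04,0,0,0,0.3],[0,0,0.04,0,0,0,0.3],[0,0,0.03,0,0,0,0.3],[0,0,0.02,0,0,0,0.3],[0,0,0.008,0,0,0,0.3],[0,0,0.004,0,0,0,0.3],[0,0,0,0,0,0,0.3]]]'
python3 - <<'E'
from h import *
shot('wrist','8');print(st()[0]['eef_pos'],st()[1])
E
```

```text
time_s: 11.9
eef_pos: [0.4487, 0.0207, 0.1216]
eef_rot: [0.0, 0.997, -0.076, 0.0]
wrist_force: [-0.2, -0.2, 1.0]
opening: 0.35
[0.4490929  0.0204645  0.12211924] [[ 9.88528635e-01 -1.51027643e-01  1.33721338e-03]
 [-1.51027392e-01 -9.88529536e-01 -2.87611922e-04]
 [ 1.36531228e-03  8.23567704e-05 -9.99999065e-01]]
```

View pics/wrist8.png

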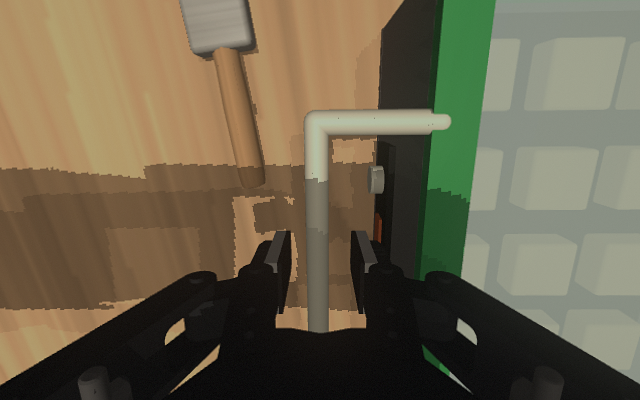

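```bash
python3 -m pendant '[[[0,0,0,0,0,0,0.6],[0,0,0,0,0,0,0.8],[0,0,0,0,0,0,1],[0,0,0,0,0,0,1],[0,0,0,0,0,0,1],[0,0,0,0,0,0,1]]]'
python3 - <<'E'
from h import *
# arc plan in prop frame (x along u, z), tool x=+u, tool z=-z
for t in np.arange(0,1.6,.1):
    x=-.22*np.cos(t)+.004*np.sin(t); z=.22*np.sin(t)+.004*np.cos(t)
    t2=t+.1; x2=-.22*np.cos(t2)+.004*np.sin(t2); z2=.22*np.sin(t2)+.004*np.cos(t2)
    print(round(t,2),"step",round(x2-x,4),round(-(z2-z),4),"abs",round(x+.22,4),round(z-.004,4))
E
```

```text
time_s: 12.55
eef_pos: [0.4473, 0.0205, 0.1216]
eef_rot: [-0.0, 0.997, -0.076, -0.001]
wrist_force: [-5.8, 1.5, 3.8]
opening: 0.091
0.0 step 0.0015 -0.0219 abs 0.0 0.0
0.1 step 0.0037 -0.0217 abs 0.0015 0.0219
0.2 step 0.0058 -0.0212 abs 0.0052 0.0436
0.3 step 0.0079 -0.0205 abs 0.011 0.0648
0.4 step 0.0099 -0.0196 abs 0.0189 0.0854
0.5 step 0.0118 -0.0185 abs 0.0288 0.105
0.6 step 0.0136 -0.0173 abs 0.0407 0.1235
0.7 step 0.0153 -0.0158 abs 0.0543 0.1408
0.8 step 0.0168 -0.0142 abs 0.0696 0.1566
0.9 step 0.0181 -0.0125 abs 0.0864 0.1708
1.0 step 0.0193 -0.0106 abs 0.1045 0.1833
1.1 step 0.0202 -0.0086 abs 0.1238 0.1939
1.2 step 0.021 -0.0066 abs 0.144 0.2025
1.3 step 0.0215 -0.0044 abs 0.165 0.2091
1.4 step 0.0219 -0.0023 abs 0.1865 0.2135
1.5 step 0.022 -0.0001 abs 0.2084 0.2157
```

```bash
python3 -m pendant '[[[-0.0015,0,0,0,0,0,1],[0,0,0,0,0,0,1],[0.0005,0,-0.011,0,0,0,1],[0.001,0,-0.011,0,0,0,1],[0.0015,0,-0.011,0,0,0,1],[0.0022,0,-0.0107,0,0,0,1],[0,0,0,0,0,0,1]]]'
```

```text
time_s: 13.25
eef_pos: [0.452, 0.0197, 0.1663]
eef_rot: [0.0, 0.997, -0.076, -0.0]
wrist_force: [-1.4, 0.8, -3.4]
opening: 0.089
```

```bash
python3 -m pendant '[[[0.003,0,-0.0106,0,0,0,1],[0.003,0,-0.0106,0,0,0,1],[0.004,0,-0.0103,0,0,0,1],[0.004,0,-0.0102,0,0,0,1],[0.005,0,-0.0098,0,0,0,1],[0.005,0,-0.0098,0,0,0,1],[0.006,0,-0.0093,0,0,0,1],[0.006,0,-0.0092,0,0,0,1],[0.007,0,-0.0087,0,0,0,1],[0.007,0,-0.0086,0,0,0,1]]]'
python3 - <<'E'
from h import *
shot('scene','9');shot('side','9');crop('scene','9',280,440,130,290,5,'c9')
E
```

```text
time_s: 14.25
eef_pos: [0.4981, 0.013, 0.2631]
eef_rot: [-0.001, 0.997, -0.076, -0.005]
wrist_force: [-19.2, 4.8, 12.6]
opening: 0.09
```

View pics/c9.png

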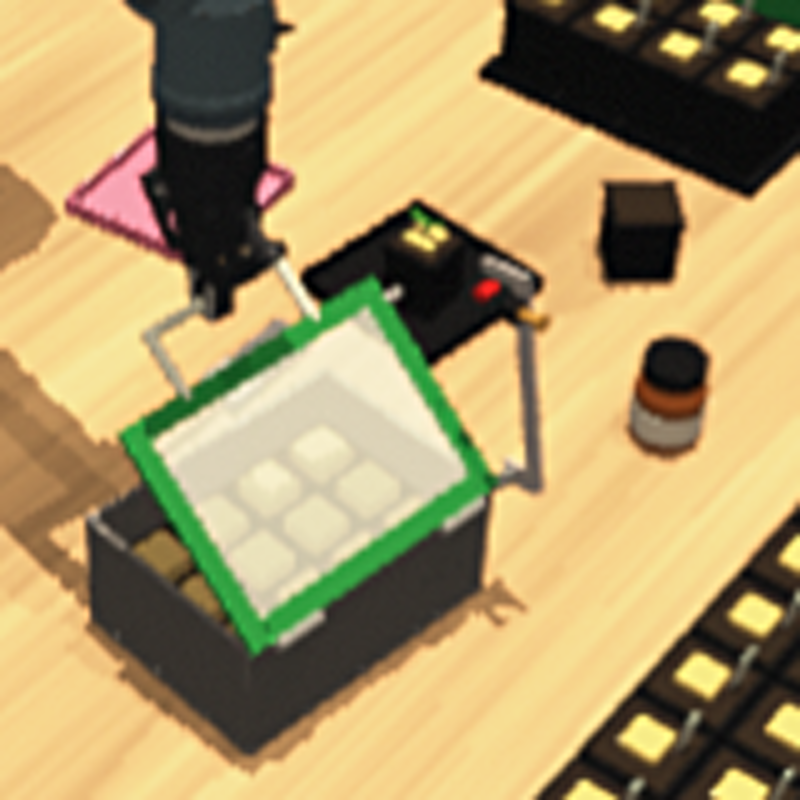

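View pics/side9.png

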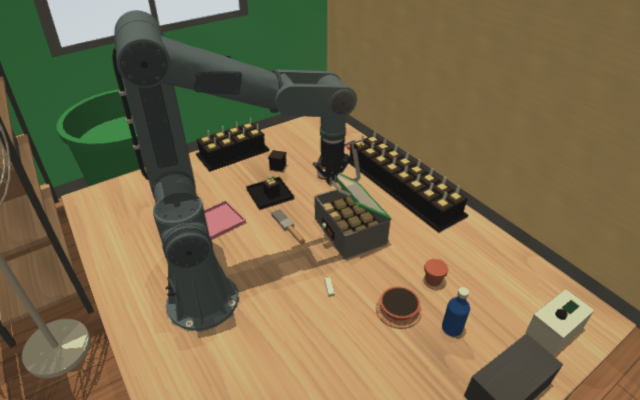

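```bash
python3 -m pendant '[[[0,0,0,0,0,0,1],[0,0,0,0,0,0,1],[0,0,0,0,0,0,1]]]'
python3 - <<'E'
from h import *
o,_=st();print(o['eef_pos'],o['wrist_force'],o['torque'])
E
```

```text
time_s: 14.65
eef_pos: [0.4985, 0.013, 0.2636]
eef_rot: [-0.0, 0.997, -0.076, -0.004]
wrist_force: [-19.4, 4.0, 13.7]
opening: 0.091
[0.49847924 0.01299114 0.26355393] [-19.39074912   3.98451921  13.65307229] [0.77936526 3.3996742  0.15277213]
```

```bash
python3 -m pendant '[[[-0.0012,0,-0.001,0,0,0,1],[-0.0012,0,-0.001,0,0,0,1],[0,0,0,0,0,0,1],[0,0,0,0,0,0,1]]]'
```

```text
time_s: 15.05
eef_pos: [0.4989, 0.0129, 0.2645]
eef_rot: [-0.0, 0.997, -0.076, -0.0]
wrist_force: [-3.1, 5.2, 0.0]
opening: 0.091
```

```bash
python3 -m pendant '[[[0.0075,0,-0.0082,0,0,0,1],[0.008,0,-0.0078,0,0,0,1],[0.0083,0,-0.0074,0,0,0,1],[0.0087,0,-0.007,0,0,0,1],[0.009,0,-0.0066,0,0,0,1],[0.0094,0,-0.0061,0,0,0,1],[0,0,0,0,0,0,1],[0,0,0,0,0,0,1]]]'
```

```text
time_s: 15.85
eef_pos: [0.5494, 0.0055, 0.3099]
eef_rot: [-0.001, 0.997, -0.076, 0.0]
wrist_force: [-8.9, 7.1, 12.2]
opening: 0.09
```

```bash
python3 - <<'E'
import numpy as np
from scipy.optimize import least_squares as ls
P=np.array([(0,0),(.0048,.0447),(.0521,.1429),(.1032,.1883)])
for R in(.22,None):
    f=lambda p:np.hypot(*(P-p[:2]).T)-(R or p[2])
    r=ls(f,[.22,-.004,.22]);print(r.x,r.fun*1000)
E
```

```text
[0.22031891 0.00167689 0.22      ] [ 0.32529038 -0.22878189 -0.36036602  0.32935559]
[ 0.22623395 -0.00154014  0.22622861] [ 0.01058126 -0.01821104  0.01371001 -0.00608023]
```

```bash
python3 -m pendant '[[[-0.0011,0,-0.0017,0,0,0,1],[0.0086,0,-0.0051,0,0,0,1],[0.0086,0,-0.0047,0,0,0,1],[0.01,0,-0.0047,0,0,0,1],[0.0101,0,-0.0042,0,0,0,1],[0,0,0,0,0,0,1],[0,0,0,0,0,0,1]]]'
python3 - <<'E'
from h import *
shot('scene','10');crop('scene','10',300,430,130,260,6,'c10')
E
```

```text
time_s: 16.55
eef_pos: [0.5859, 0.0002, 0.3294]
eef_rot: [-0.001, 0.997, -0.076, 0.001]
wrist_force: [-3.3, 6.6, 4.1]
opening: 0.089
```

View pics/c10.png

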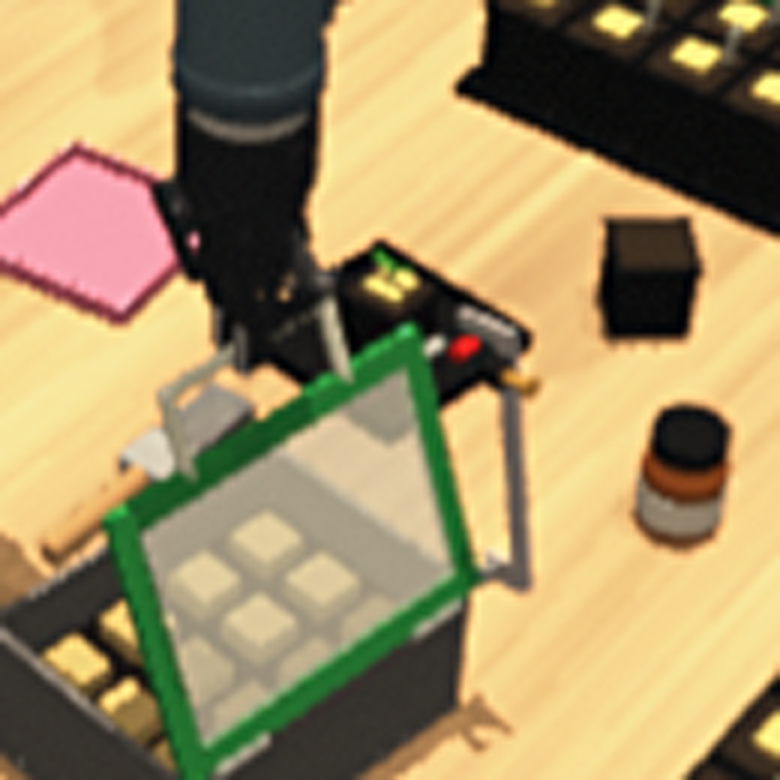

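```bash
cat > f.py <<'E'
from h import *
def rep():
    o,_=st();u=np.array([.9885,-.151]);d=o['eef_pos'][:2]-[.4473,.0205];x=d@u;z=o['eef_pos'][2]-.1216
    a,b=.2203-x,z-.0017;phi=np.arctan2(b,a);F=o['wrist_force'];fu=F[:2]@u
    print("t %.2f phi %.4f r %.4f Ftan %.2f Frad %.2f  fu %.2f fz %.2f"%(o['time_s'],phi,np.hypot(a,b),fu*np.sin(phi)+F[2]*np.cos(phi),-fu*np.cos(phi)+F[2]*np.sin(phi),fu,F[2]), "lat %.2f"%(F[:2]@[.151,.9885]))
if __name__=="__main__": rep()
E
python3 f.py; python3 -m pendant '[[[0.0041,0,-0.0015,0,0,0,1],[0.0042,0,-0.0013,0,0,0,1],[0.0042,0,-0.0011,0,0,0,1],[0,0,0,0,0,0,1],[0,0,0,0,0,0,1]]]';python3 f.py
```

```text
t 16.60 phi 1.1992 r 0.2212 Ftan -2.70 Frad 5.69  fu -4.59 fz 4.32 lat 6.99
time_s: 17.1
eef_pos: [0.5979, -0.0016, 0.3338]
eef_rot: [-0.001, 0.997, -0.076, 0.001]
wrist_force: [-4.6, 6.5, 7.0]
opening: 0.088
t 17.10 phi 1.2579 r 0.2212 Ftan -3.11 Frad 8.34  fu -5.53 fz 6.97 lat 5.76
```

```bash
python3 -m pendant '[[[0.0042,0,-0.0023,0,0,0,1],[0.0042,0,-0.0011,0,0,0,1],[0,0,0,0,0,0,1]]]';python3 f.py;  python3 -m pendant '[[[0.0043,0,-0.001,0,0,0,1],[0,0,0,0,0,0,1]]]';python3 f.py;  python3 -m pendant '[[[0.0043,0,-0.001,0,0,0,1],[0,0,0,0,0,0,1]]]';python3 f.py
```

```text
time_s: 17.4
eef_pos: [0.6068, -0.0029, 0.3369]
eef_rot: [-0.001, 0.997, -0.076, 0.001]
wrist_force: [-3.1, 7.3, 4.1]
opening: 0.087
t 17.40 phi 1.3008 r 0.2217 Ftan -2.91 Frad 5.01  fu -4.14 fz 4.06 lat 6.76
time_s: 17.6
eef_pos: [0.6105, -0.0034, 0.3379]
eef_rot: [-0.001, 0.997, -0.076, 0.001]
wrist_force: [-4.7, 7.2, 5.2]
opening: 0.09
t 17.60 phi 1.3185 r 0.2216 Ftan -4.27 Frad 6.52  fu -5.76 fz 5.25 lat 6.42
time_s: 17.8
eef_pos: [0.6145, -0.004, 0.3389]
eef_rot: [-0.001, 0.997, -0.076, 0.0]
wrist_force: [-5.9, 7.7, 5.9]
opening: 0.087
t 17.80 phi 1.3371 r 0.2216 Ftan -5.44 Frad 7.33  fu -6.99 fz 5.87 lat 6.70
```

```bash
for i in 1; do python3 -m pendant '[[[0.0021,0,-0.0007,0,0,0,1],[0,0,0,0,0,0,1]]]';python3 f.py; python3 -m pendant '[[[0.0021,0,-0.0006,0,0,0,1],[0,0,0,0,0,0,1]]]';python3 f.py; python3 -m pendant '[[[0.0021,0,-0.0006,0,0,0,1],[0,0,0,0,0,0,1]]]';python3 f.py; done | grep phi
```

```text
t 18.00 phi 1.3451 r 0.2216 Ftan -5.84 Frad 7.53  fu -7.37 fz 6.04 lat 6.57
t 18.20 phi 1.3562 r 0.2216 Ftan -3.46 Frad 5.55  fu -4.56 fz 4.69 lat 6.77
t 18.40 phi 1.3662 r 0.2216 Ftan -2.96 Frad 5.26  fu -3.97 fz 4.55 lat 7.05
```

```bash
{ python3 -m pendant '[[[0.0017,0,-0.0005,0,0,0,1],[0,0,0,0,0,0,1]]]';python3 f.py; python3 -m pendant '[[[0.0017,0,-0.0005,0,0,0,1],[0,0,0,0,0,0,1]]]';python3 f.py; python3 -m pendant '[[[0.0015,0,-0.0005,0,0,0,1],[0,0,0,0,0,0,1]]]';python3 f.py; } | grep phi
```

```text
t 18.60 phi 1.3776 r 0.2221 Ftan -2.92 Frad 3.69  fu -3.58 fz 3.06 lat 7.87
t 18.80 phi 1.3866 r 0.2221 Ftan -0.96 Frad 1.48  fu -1.21 fz 1.28 lat 7.89
t 19.00 phi 1.3931 r 0.2221 Ftan -1.19 Frad 3.03  fu -1.71 fz 2.77 lat 7.44
```

```bash
{ python3 -m pendant '[[[0.0015,0,-0.0004,0,0,0,1],[0,0,0,0,0,0,1]]]';python3 f.py; } | grep phi
```

```text
t 19.20 phi 1.3984 r 0.2221 Ftan -2.82 Frad 2.20  fu -3.16 fz 1.68 lat 7.00
```

```bash
{ python3 -m pendant '[[[0.0012,0,-0.0003,0,0,0,1],[0,0,0,0,0,0,1]]]';python3 f.py; python3 -m pendant '[[[0.0012,0,-0.0003,0,0,0,1],[0,0,0,0,0,0,1]]]';python3 f.py; } | grep phi
```

```text
t 19.40 phi 1.4032 r 0.2221 Ftan -2.24 Frad 2.83  fu -2.68 fz 2.42 lat 6.78
t 19.60 phi 1.4084 r 0.2221 Ftan -2.89 Frad 2.23  fu -3.21 fz 1.74 lat 6.68
```

```bash
{ python3 -m pendant '[[[0.0012,0,-0.0002,0,0,0,1],[0,0,0,0,0,0,1]]]';python3 f.py; } | grep phi
```

```text
t 19.80 phi 1.4138 r 0.2221 Ftan -2.26 Frad 2.53  fu -2.63 fz 2.15 lat 7.53
```

```bash
{ python3 -m pendant '[[[0.0012,0,-0.0002,0,0,0,1],[0,0,0,0,0,0,1]]]';python3 f.py; python3 -m pendant '[[[0.0012,0,-0.0002,0,0,0,1],[0,0,0,0,0,0,1]]]';python3 f.py; } | grep phi
```

```text
t 20.00 phi 1.4192 r 0.2221 Ftan -2.95 Frad 3.10  fu -3.39 fz 2.62 lat 6.99
t 20.20 phi 1.4244 r 0.2221 Ftan -2.04 Frad 2.76  fu -2.42 fz 2.43 lat 6.77
```

```bash
{ python3 -m pendant '[[[0.0012,0,-0.0002,0,0,0,1],[0,0,0,0,0,0,1]]]';python3 f.py; } | grep phi
```

```text
t 20.40 phi 1.4298 r 0.2221 Ftan -3.27 Frad 2.87  fu -3.64 fz 2.39 lat 7.21
```

```bash
{ python3 -m pendant '[[[0.0012,0,-0.0002,0,0,0,1],[0,0,0,0,0,0,1]]]';python3 f.py; python3 -m pendant '[[[0.0012,0,-0.0002,0,0,0,1],[0,0,0,0,0,0,1]]]';python3 f.py; } | grep phi
```

```text
t 20.60 phi 1.4351 r 0.2221 Ftan -3.31 Frad 1.87  fu -3.53 fz 1.40 lat 7.34
t 20.80 phi 1.4403 r 0.2221 Ftan -2.74 Frad 2.01  fu -2.97 fz 1.64 lat 6.85
```

```bash
{ python3 -m pendant '[[[0.0012,0,-0.0002,0,0,0,1],[0,0,0,0,0,0,1]]]';python3 f.py; } | grep phi
```

```text
t 21.00 phi 1.4456 r 0.2221 Ftan -3.66 Frad 1.49  fu -3.82 fz 1.03 lat 7.70
```

```bash
{ python3 -m pendant '[[[0.001,0,-0.0001,0,0,0,1],[0,0,0,0,0,0,1]]]';python3 f.py; } | grep phi
```

```text
t 21.20 phi 1.4500 r 0.2221 Ftan -2.65 Frad 1.33  fu -2.79 fz 1.00 lat 7.52
```

```bash
{ python3 -m pendant '[[[0.001,0,-0.0001,0,0,0,1],[0,0,0,0,0,0,1]]]';python3 f.py; } | grep phi
```

```text
t 21.40 phi 1.4544 r 0.2221 Ftan -4.36 Frad 2.28  fu -4.60 fz 1.76 lat 6.88
```

```bash
{ python3 -m pendant '[[[0.001,0,-0.0001,0,0,0,1],[0,0,0,0,0,0,1]]]';python3 f.py; } | grep phi
```

```text
t 21.60 phi 1.4590 r 0.2221 Ftan -3.25 Frad 2.64  fu -3.53 fz 2.26 lat 7.25
```

```bash
{ python3 -m pendant '[[[0.001,0,-0.0001,0,0,0,1],[0,0,0,0,0,0,1]]]';python3 f.py; } | grep phi
```

```text
t 21.80 phi 1.4634 r 0.2221 Ftan -3.67 Frad 2.80  fu -3.95 fz 2.40 lat 6.72
```

```bash
{ python3 -m pendant '[[[0.001,0,-0.0001,0,0,0,1],[0,0,0,0,0,0,1]]]';python3 f.py; } | grep phi
```

```text
t 22.00 phi 1.4702 r 0.2226 Ftan -2.82 Frad 3.08  fu -3.12 fz 2.78 lat 7.84
```

```bash
{ python3 -m pendant '[[[0.001,0,-0.0001,0,0,0,1],[0,0,0,0,0,0,1]]]';python3 f.py; } | grep phi
```

```text
t 22.20 phi 1.4739 r 0.2225 Ftan -2.85 Frad 3.49  fu -3.17 fz 3.20 lat 7.58
```

```bash
python3 - <<'E'
from h import *
shot('scene','11');crop('scene','11',330,410,160,230,9,'c11')
E
```

```text
(no output)
```

View pics/c11.png

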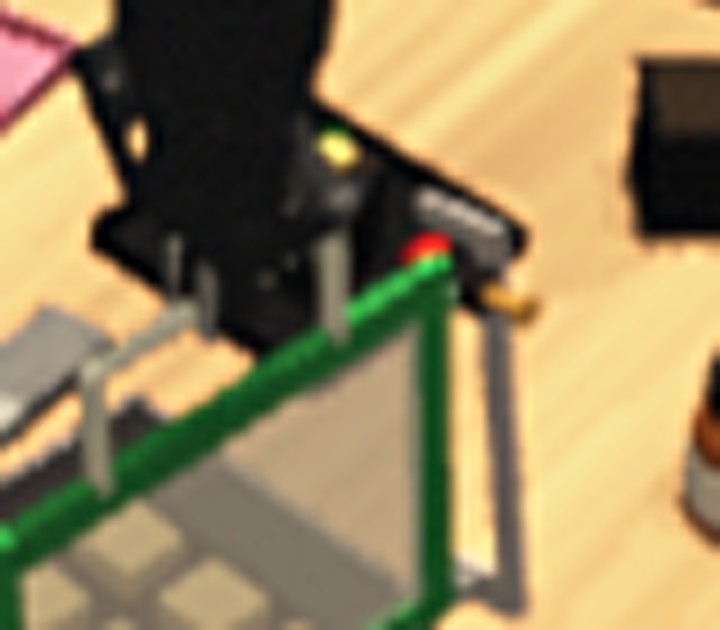

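```bash
{ python3 -m pendant '[[[0.001,0,0,0,0,0,1],[0,0,0,0,0,0,1]]]';python3 f.py; } | grep phi
```

```text
t 22.45 phi 1.4764 r 0.2225 Ftan -5.79 Frad 5.45  fu -6.28 fz 4.88 lat 7.40
```

```bash
{ python3 -m pendant '[[[0.001,0,0,0,0,0,1],[0,0,0,0,0,0,1]]]';python3 f.py; } | grep phi
```

```text
t 22.65 phi 1.4789 r 0.2225 Ftan -7.78 Frad 5.35  fu -8.24 fz 4.62 lat 7.11
```

```bash
{ python3 -m pendant '[[[0.001,0,0,0,0,0,1],[0,0,0,0,0,0,1]]]';python3 f.py; } | grep phi
```

```text
t 22.85 phi 1.4812 r 0.2225 Ftan -11.30 Frad 6.74  fu -11.86 fz 5.70 lat 5.91
```

```bash
{ python3 -m pendant '[[[0,0,0,0,0,0,1],[0,0,0,0,0,0,1],[0,0,0,0,0,0,1]]]';python3 f.py; } | grep phi
```

```text
t 23.15 phi 1.4811 r 0.2225 Ftan -9.98 Frad 7.21  fu -10.59 fz 6.29 lat 7.44
```

```bash
{ python3 -m pendant '[[[-0.0018,0,0.0001,0,0,0,1],[-0.0018,0,0.0001,0,0,0,1],[-0.0018,0,0.0001,0,0,0,1],[-0.0018,0,0.0002,0,0,0,1],[-0.0018,0,0.0002,0,0,0,1],[-0.0018,0,0.0003,0,0,0,1],[-0.0018,0,0.0003,0,0,0,1],[-0.0018,0,0.0003,0,0,0,1],[-0.0018,0,0.0003,0,0,0,1],[0,0,0,0,0,0,1]]]';python3 f.py; }|grep phi
```

```text
t 24.15 phi 1.4163 r 0.2225 Ftan -1.92 Frad 2.20  fu -2.24 fz 1.88 lat 6.77
```

```bash
{ python3 -m pendant '[[[-0.0015,0,0.0002,0,0,0,1],[-0.0015,0,0.0003,0,0,0,1],[-0.0015,0,0.0003,0,0,0,1],[0,0,0,0,0,0,1]]]';python3 f.py;python3 -m pendant '[[[-0.0015,0,0.0003,0,0,0,1],[0,0,0,0,0,0,1]]]';python3 f.py; }|grep phi
```

```text
t 24.55 phi 1.3965 r 0.2225 Ftan -1.83 Frad 2.49  fu -2.23 fz 2.14 lat 6.67
t 24.75 phi 1.3927 r 0.2225 Ftan 0.97 Frad 0.79  fu 0.81 fz 0.95 lat 7.39
```

```bash
{ python3 -m pendant '[[[-0.001,0,0.0002,0,0,0,1],[0,0,0,0,0,0,1]]]';python3 f.py;python3 -m pendant '[[[-0.001,0,0.0002,0,0,0,1],[0,0,0,0,0,0,1]]]';python3 f.py; }|grep phi
```

```text
t 24.95 phi 1.3912 r 0.2226 Ftan 4.62 Frad 0.79  fu 4.41 fz 1.60 lat 7.38
t 25.15 phi 1.3882 r 0.2226 Ftan 4.81 Frad -0.01  fu 4.73 fz 0.87 lat 7.77
```

```bash
{ python3 -m pendant '[[[0.001,0,-0.0002,0,0,0,1],[0.0003,0,0,0,0,0,1],[0,0,0,0,0,0,1]]]';python3 f.py;python3 -m pendant '[[[0,0,0,0,0,0,0.7],[0,0,0,0,0,0,0.5],[0,0,0,0,0,0,0.3],[0,0,0,0,0,0,0.2],[0,0,0,0,0,0,0.2]]]';python3 f.py; }
python3 - <<'E'
from h import *
shot('scene','12');crop('scene','12',310,410,140,230,8,'c12');shot('wrist','12')
E
```

```text
time_s: 25.45
eef_pos: [0.6258, -0.0056, 0.3422]
eef_rot: [-0.001, 0.997, -0.076, 0.003]
wrist_force: [2.5, 7.8, 2.4]
opening: 0.088
t 25.45 phi 1.3904 r 0.2225 Ftan 1.72 Frad 2.14  fu 1.31 fz 2.42 lat 8.12
time_s: 25.95
eef_pos: [0.6238, -0.0071, 0.34]
eef_rot: [0.0, 0.997, -0.077, -0.0]
wrist_force: [0.4, -0.1, -0.8]
opening: 0.402
t 25.95 phi 1.3811 r 0.2207 Ftan 0.24 Frad -0.89  fu 0.40 fz -0.83 lat -0.03
```

View pics/c12.png

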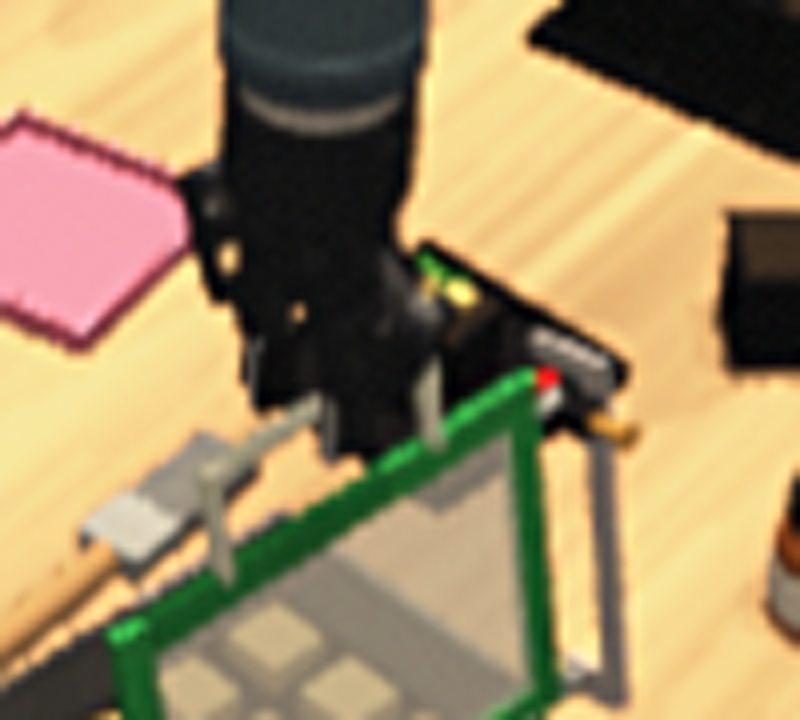

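View pics/wrist12.png

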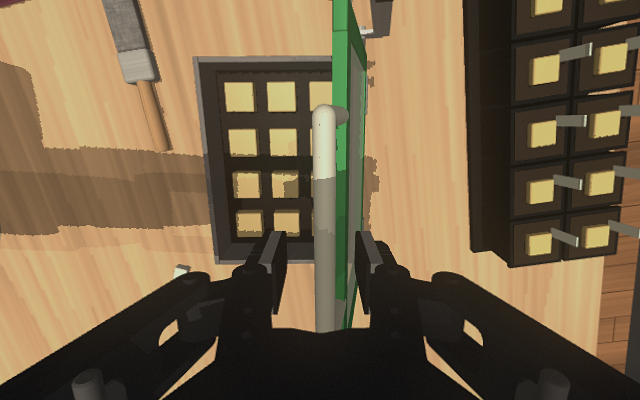

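```bash
python3 -m pendant '[[[0.001,0,-0.008,0,0,0,0.2],[0,0,-0.012,0,0,0,0.2],[0,0,-0.02,0,0,0,0.2],[0,0,-0.03,0,0,0,0.2],[0,0,-0.03,0,0,0,0.2],[-0.03,0,-0.02,0,0,0,0.2],[-0.04,0,0,0,0,0,0.2],[-0.04,0,0,0,0,0,0.2],[-0.04,0,0,0,0,0,0.2],[0,0,0,0,0,0,0.2]]]'
python3 - <<'E'
from h import *
shot('scene','13');crop('scene','13',270,430,130,270,5,'c13')
E
```

```text
time_s: 27.05
eef_pos: [0.4732, 0.017, 0.4626]
eef_rot: [0.0, 0.997, -0.076, 0.001]
wrist_force: [0.2, 0.7, -0.4]
opening: 0.401
```

View pics/c13.png

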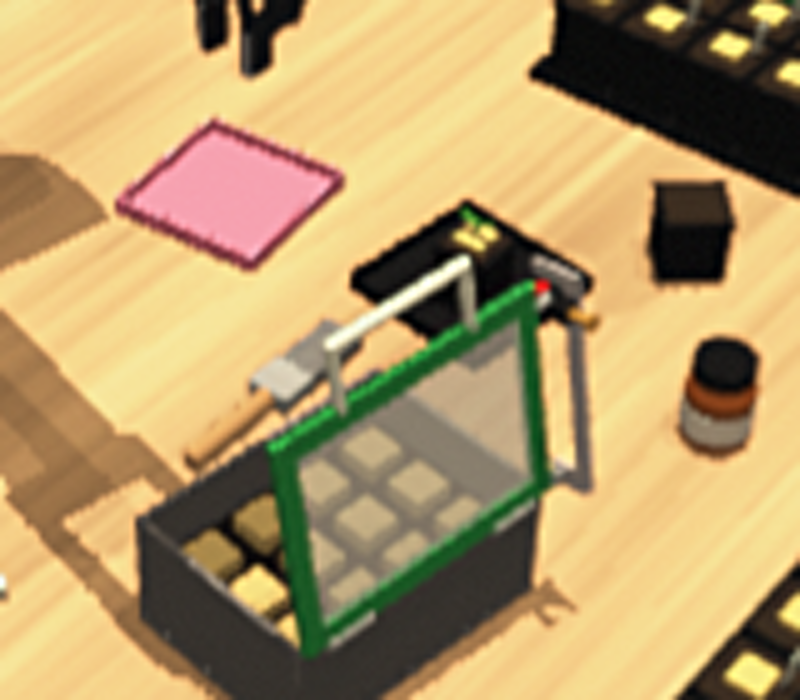

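The lid stands open on the catch, with the red roller at crop (541,287) just in front of the pin. The pot is upright in the black tray and the gripper is clear of everything.

```bash
python3 -c "
from bench import ctrl
print(ctrl.hand_in())"
```

```text
the job is handed in; nothing more can be done
None
```

The job is done and handed in at about 27 s of the 72 s allowed. The hand-in reports no verdict, so everything below rests on my own measurements.

- **Pot:** I lifted it off the shut lid and stood it upright in the black drip tray, about 8 mm from the tray's centre by the wrist camera. The two cameras put the tray's centre about 12 mm apart, still well inside the 45 mm limit.
- **Catch and stop:** I swung the lid up by its handle. The catch began to resist at about 1.31 rad and snapped in at about 1.35 rad. I felt the stop at about 1.475 rad and pressed with 10 to 11 N at the handle, which I estimate as 10 to 12 N at the pin.
- **Letting go:** Eased back, the catch took the lid at about 1.39 rad. I then opened the fingers and backed away.
- **Last checks:** The final picture shows the lid standing open on the red catch, the pot upright in the tray, and the brush, jar and spare pot beside the propagator apparently unmoved. I did not look again at the sprayer, clay pot or labels, but the arm never went near them after the first pass overhead. After release the wrist force was near zero.
- **Off plan:** While lifting at about 0.7 rad my arc was a few mm off, and the lid pushed back with up to about 24 N along its own length. I corrected the path before reaching the catch.

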